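# Put the full-arch tooth models into their case trays

### The arm

A 6-joint arm with a two-finger parallel gripper is mounted at the origin on the work surface. World frame = base frame: x ahead of the robot, y to its left, z up, the work surface at z = 0. Lengths are in m, angles in degrees, forces in N, time in s.
With the tool pointing down it reaches from about 0.3 to 0.85 m from the base axis. Payload 4.2 kg.
Tool frame: the origin (TCP) lies at the very end of the fingers, on their centre line; the grasp point (between the pads) lies 19 mm behind it; z points along the fingers, y is the line along which they close (so a half turn about z gives the same grasp; the last joint's range is limited). The gripper opens to 91 mm and grips with 3 to 60 N. Pads are 32 mm wide; open, the fingers measure 118 mm over their backs; the gripper's body (76 mm by 178 mm) begins 60 mm behind the grasp point.
Start: joints at [64.916, 18.312, 89.639, -0, 72.044, -1.146], TCP at [0.233, 0.526, 0.178] pointing down, gripper open.
Joint ranges: [-177.97, 177.97], [-48.28, 115.42], [12.27, 149.76], [-77.06, 257.06], [2.81, 150.46], [-146.56, 146.56]. Speed limits (degrees/s): [147.25, 147.25, 180, 180, 180, 180].

### API

Orientations are given as [roll, pitch, yaw] about the fixed x, y, z axes, in that order (R = Rz(yaw) Ry(pitch) Rx(roll)).
In Python, from station import arm, viewer gives the robot as it stands.
- The arm moves only by the shell command python3 -m crank 'ROWS' [FORCE]. ROWS is JSON, a list of rows, each a list of 7 numbers: the shift along the tool's x, y, z in mm, then the turn, a rotation vector about the tool's x, y, z in degrees, then the closure in counts, from 0 (fully open) to 255 (shut). In form: [[x, y, z, ax, ay, az, fingers], ...]. A call has 1 to 20 rows; each row is the pose to reach, as a shift and turn from the pose commanded when the call began, along the tool's axes at that moment; what a row does not reach only later rows make up. A row lasts 1/12 s, in which the tool goes at most 41.7 mm and 7.16 degrees, less where a joint would pass 70% of its speed; a pose out of reach is approached as far as the arm can. A call with a gripper value outside its range is refused whole. The fingers move at their own pace and stop on an object; FORCE is the grip in N (left out, the last holds). Time passes only in rows, so rows that repeat a pose let the fingers close. It gives the time, the measured TCP pose, the force, the opening and the grip force at its end, in the units of the state.
- arm.observe(): the state, without advancing time (a new reading comes with each control period).
- viewer.read_camera(name): name is "scene" or "top" or "wrist"; returns a dict with "pixels" (384x512x3 uint8, blue, green, red), "depth" (384x512 float32, m along the optical axis (not along the pixel's ray), 0 where there is no reading), "mtx" (3x3 intrinsics, pixels), "pose" (4x4, takes a point from camera to world coordinates); the wrist camera has in their place "T_tool_cam" (4x4, takes a point from camera to tool coordinates, whose origin is the TCP and whose axes are the flange's). Camera axes: x right, y down, z forward; pixel columns grow to the right and rows downward; lengths in m; the calibration is good to about 2 mm. A picture is of the moment at which its call begins: read the wrist's pose just before it.
- arm.job_done(): hands the job in; it is judged then, once.
The state is a dict: "t": time; "joint_pos": joint angles; "qvel": joint speeds; "effort": joint torques, N m; "position": TCP position; "tool_rot": TCP orientation; "force": force on the tool from outside, world axes, zero at the start; "torque": the same for the moment, N m; "opening": finger opening in m; "finger_force": force on a finger pad.
Only numpy, scipy, OpenCV 4.12 (cv2) and the standard library are available. Lean on these libraries where they do the work, as an engineer would, in place of code of your own. Each camera call takes 0.05 s, during which the arm holds its last target. There are 200 camera calls.

### The job

Put each of the three full-arch tooth models (the wide ones with a horseshoe of teeth) in the middle of the case tray of its own colour, standing flat with the teeth up; set them down gently, do not drop or tip them. Leave the two narrow half-arch models and the jar where they are.

Things in the scene. Friction and masses are not known exactly. Their poses are not given: they have to be found in the camera images.
- model_blue: Full-arch tooth model: blue stone base 52 (x) by 58 (y) mm, 24 mm high, with a horseshoe of ivory teeth on top, 36 mm high in all, about 0.15 kg, loose on the bench. Origin: centre of its underside; z up; x points to the front teeth (closed end of the horseshoe). Its flat sides facing +y and -y are 58 mm apart, from x = -26 to +14 mm: a good grip, below the teeth.
- model_yellow: Full-arch tooth model: yellow stone base 52 (x) by 58 (y) mm, 24 mm high, with a horseshoe of ivory teeth on top, 36 mm high in all, about 0.15 kg, loose on the bench. Origin: centre of its underside; z up; x points to the front teeth (closed end of the horseshoe). Its flat sides facing +y and -y are 58 mm apart, from x = -26 to +14 mm: a good grip, below the teeth.
- model_green: Full-arch tooth model: green stone base 52 (x) by 58 (y) mm, 24 mm high, with a horseshoe of ivory teeth on top, 36 mm high in all, about 0.15 kg, loose on the bench. Origin: centre of its underside; z up; x points to the front teeth (closed end of the horseshoe). Its flat sides facing +y and -y are 58 mm apart, from x = -26 to +14 mm: a good grip, below the teeth.
- tray_blue: Shallow blue case tray, fixed to the bench: 98 mm (x) by 108 mm (y) outside, rim 4 mm thick and 9 mm above the bench, flat floor 3 mm above the bench. Empty at the start. Origin: centre of its underside, on the bench; z up.
- tray_yellow: Shallow yellow case tray, fixed to the bench: 98 mm (x) by 108 mm (y) outside, rim 4 mm thick and 9 mm above the bench, flat floor 3 mm above the bench. Empty at the start. Origin: centre of its underside, on the bench; z up.
- tray_green: Shallow green case tray, fixed to the bench: 98 mm (x) by 108 mm (y) outside, rim 4 mm thick and 9 mm above the bench, flat floor 3 mm above the bench. Empty at the start. Origin: centre of its underside, on the bench; z up.
- half_blue: Half-arch tooth model, not to be moved: a narrow blue stone block 56 mm (x) by 26 mm (y) and 22 mm high with one short row of ivory teeth along x, 34 mm high in all, loose. Origin: centre of its underside; z up.
- half_green: Half-arch tooth model, not to be moved: a narrow green stone block 56 mm (x) by 26 mm (y) and 22 mm high with one short row of ivory teeth along x, 34 mm high in all, loose. Origin: centre of its underside; z up.
- jar: Amber glass jar with a white lid, 56 mm across, 62 mm high, loose, among the models and trays; not to be moved. Origin: centre of its underside; z up.
Mind the look-alikes: they are no part of the job. Of the things that look like the model_yellow, take the one that is farthest to the robot's left at the start.

How it is judged:
By the outcome, as a careful person would: the job done as asked, in the order asked, and still so for the second after the job is handed in, with the robot touching nothing.
It also fails if it takes over 88 s, if anything falls off the work surface, if the arm or the gripper's body presses on something with over 40 N, if the wrist force passes 120 N, or if a joint passes its speed limit or range.

## Working session

There is one attempt and no reset: what is moved stays moved. The work goes in short steps, Python scripts to look and compute and a shell command to move; the robot and the scene stay as the last step left them, time stands still between calls to the robot, and variables do not carry over. Pictures are saved under pics/ and viewed, at most 14 in all, crops included, and the job is handed in when it is done.

```bash
ls; mkdir -p pics; python3 - <<'E'
from station import arm, viewer
import cv2,pickle,numpy as np
print(arm.observe())
d={}
for n in("top","scene"):
    d[n]=viewer.read_camera(n); cv2.imwrite(f"pics/{n}0.png",d[n]["pixels"]); print(n,d[n]["mtx"],d[n]["pose"])
pickle.dump(d,open("d0.pkl","wb"))
E
```

```text
pics
{'t': 0.0, 'joint_pos': array([ 6.49168963e+01,  1.83511605e+01,  8.97062725e+01, -9.79447926e-04,
        7.20407808e+01, -1.14525525e+00]), 'qvel': array([ 0.0101665 , -0.07311443,  0.06932233,  0.03818763, -0.09065186,
       -0.08274185]), 'effort': array([-1.53909859e-03, -4.12456298e+01, -2.31971580e+01,  7.25950976e-02,
        4.58568195e-02, -1.57621894e-04]), 'position': array([0.23306935, 0.52504471, 0.17722603]), 'tool_rot': array([-1.79901787e+02, -1.03199056e-03,  1.56062454e+02]), 'force': array([-0.80189519, -0.20023902,  0.27473742]), 'torque': array([-0.02223338,  0.01437404,  0.02563457]), 'finger_force': 0.0, 'opening': 0.09139131445671138}
top [[349.97250749   0.         257.0537959 ]
 [  0.         349.97250749 190.84520132]
 [  0.           0.           1.        ]] [[ 0.02715108 -0.98002315  0.19702141  0.35523972]
 [-0.99962867 -0.02707392  0.00308562 -0.02354951]
 [ 0.00231017 -0.19703203 -0.98039433  0.90564872]
 [ 0.          0.          0.          1.        ]]
scene [[423.25282844   0.         254.79194621]
 [  0.         423.25282844 192.1499289 ]
 [  0.           0.           1.        ]] [[-0.57466233  0.45241003 -0.68197388  1.19454598]
 [ 0.81836474  0.31103867 -0.48325366  0.44988953]
 [-0.00650855 -0.83581105 -0.54897862  0.56913013]
 [ 0.          0.          0.          1.        ]]
```

View pics/top0.png

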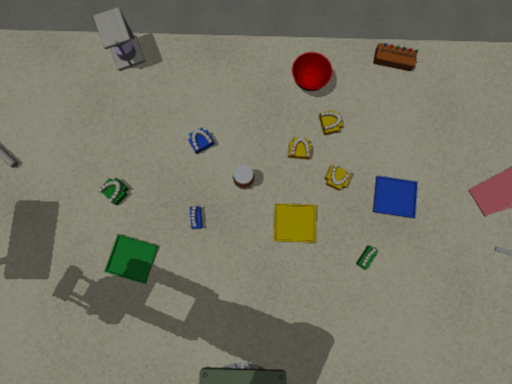

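View pics/scene0.png

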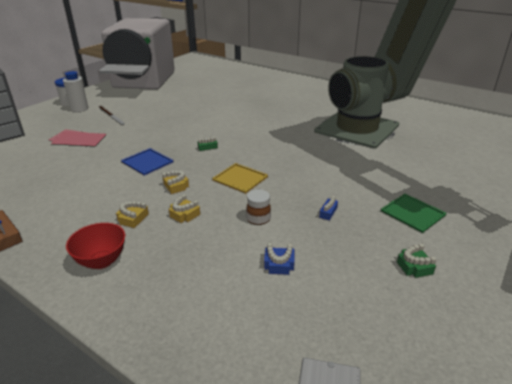

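The top view shows three yellow full-arch models: A (300,148), B (331,122) and C (338,178). In the top view the robot's left is image left, so A fits because it has the smallest column. The blue model is at (201,140) and the green one at (114,190). The trays are yellow (295,223), blue (396,197) and green (132,259). The half-arch models are at (196,217) and (367,257), and the jar is at (244,175). Next I'll measure these and check the crop.

```bash
cat > h.py <<'E'
import numpy as np, cv2
def rays(uv,K,T,z):
    """pixels -> world points on plane z"""
    d=np.c_[np.asarray(uv,float),np.ones(len(uv))]@np.linalg.inv(K).T@T[:3,:3].T
    o=T[:3,3]; return o+d*((z-o[2])/d[:,2])[:,None]
RNG={"blue":((110,120,60),(130,255,255)),"yellow":((18,150,90),(32,255,255)),"green":((50,100,40),(80,255,255))}
def blobs(img,col,amin=60):
    m=cv2.inRange(cv2.cvtColor(img,cv2.COLOR_BGR2HSV),*map(np.array,RNG[col]))
    m=cv2.morphologyEx(m,cv2.MORPH_CLOSE,np.ones((3,3),np.uint8))
    cs,_=cv2.findContours(m,cv2.RETR_EXTERNAL,cv2.CHAIN_APPROX_NONE)
    return [c[:,0] for c in cs if cv2.contourArea(c)>amin]
E
python3 - <<'E'
import pickle,cv2,numpy as np
from h import *
d=pickle.load(open("d0.pkl","rb"))["top"]
for c in RNG:
    for b in blobs(d["pixels"],c):
        w=rays(b,d["mtx"],d["pose"],0.009 if cv2.contourArea(b)>1000 else .02)
        r=cv2.minAreaRect((w[:,:2]*1000).astype(np.float32))
        print(c,b.mean(0).round(),np.round(r[0]),np.round(r[1]),round(r[2],1))
cv2.imwrite("pics/crop.png",cv2.resize(d["pixels"][95:210,80:370],None,fx=2.7,fy=2.7,interpolation=cv2.INTER_CUBIC))
E
```

```text
blue [196. 220.] [461. 133.] [56. 25.] 3.7
blue [395. 197.] [ 531. -381.] [108.  97.] 82.7
blue [201. 141.] [665. 132.] [40. 29.] 34.2
yellow [295. 223.] [ 455. -119.] [105.  97.] 89.7
yellow [340. 173.] [ 584. -233.] [29. 33.] 60.3
yellow [337. 179.] [ 575. -228.] [59. 49.] 65.0
yellow [300. 150.] [ 649. -130.] [39. 29.] 0.0
yellow [328. 120.] [ 734. -208.] [28. 41.] 16.3
green [367. 258.] [ 372. -299.] [27. 56.] 56.0
green [131. 258.] [354. 291.] [108.  97.] 75.6
green [109. 191.] [524. 359.] [27. 34.] 48.4
green [120. 191.] [525. 333.] [66. 33.] 3.6
```

View pics/crop.png

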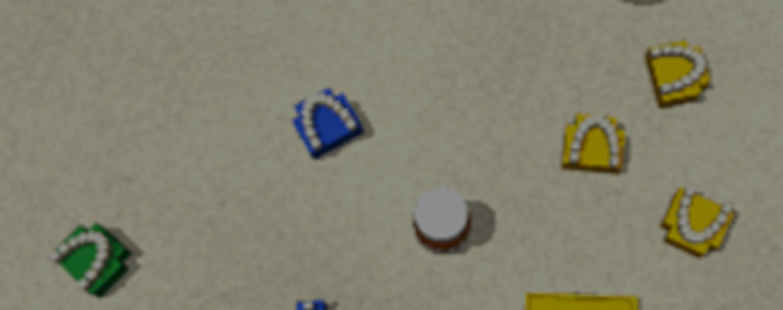

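The crop confirms it: model A, at (596,143) in the crop, is the leftmost of the three yellow full arches. B is at (678,72) and C at (698,220). I'll start with green and look at it from the wrist.

```bash
cat >> h.py <<'E'
from scipy.spatial.transform import Rotation as Ro
def pose(s):
    T=np.eye(4); T[:3,:3]=Ro.from_euler("xyz",s["tool_rot"],degrees=True).as_matrix(); T[:3,3]=s["position"]; return T
def plan(s,x,y,z,yaw):
    """target in mm, tool-y line direction `yaw` (deg, mod 180) -> shift mm, turn deg, in tool axes"""
    T=pose(s); sh=T[:3,:3].T@(np.array([x,y,z])-T[:3,3]*1000)
    ty=np.rad2deg(np.arctan2(T[1,1],T[0,1])); dy=(yaw-ty+90)%180-90
    # turn taking the tool to exact vertical at yaw; rotation vector in tool axes
    a=np.deg2rad(ty+dy); Y=np.array([np.cos(a),np.sin(a),0]); Z=np.array([0,0,-1.])
    G=np.c_[np.cross(Y,Z),Y,Z]; rv=Ro.from_matrix(T[:3,:3].T@G).as_rotvec(degrees=True)
    print("shift",sh.round(1),"turn",rv.round(1),"j1,j6",s["joint_pos"][[0,5]].round(), "now",(T[:3,3]*1000).round(1),"t",round(s["t"],2))
E
python3 - <<'E'
from station import arm,viewer
from h import *
s=arm.observe(); c=viewer.read_camera("wrist"); print(c["T_tool_cam"].round(3),c["mtx"].round(1)); plan(s,500,340,250,60)
E
```

```text
[[ 0.001 -0.967 -0.256  0.071]
 [ 1.     0.001  0.001  0.001]
 [-0.001 -0.256  0.967 -0.207]
 [ 0.     0.     0.     1.   ]] [[274.7   0.  253.3]
 [  0.  274.7 193.8]
 [  0.    0.    1. ]]
shift [-319.   -61.   -72.6] turn [-0.1  0.   6.1] j1,j6 [65. -1.] now [233.1 525.1 177.3] t 0.1
```

```bash
python3 -m crank '[[-40,-5,6,0,0,0,0],[-80,-10,12,0,0,0,0],[-120,-16,18,0,0,0,0],[-160,-22,23,0,0,0,0],[-200,-27,29,0,0,0,0],[-240,-32,35,0,0,0,0],[-280,-38,40,0,0,0,0],[-315,-43,44,0,0,0,0],[-340,-46,47,0,0,0,0],[-340,-46,47,0,0,0,0],[-340,-46,47,0,0,0,0],[-340,-46,47,0,0,0,0]]' 30
cat >> h.py <<'E'
def look(col,name,near):
    """wrist view: fit the model of colour col nearest to near (mm): footprint of points 8..40 mm high"""
    from station import arm,viewer
    s=arm.observe(); c=viewer.read_camera("wrist"); W=pose(s)@c["T_tool_cam"]; img=c["pixels"]; K=c["mtx"]
    cv2.imwrite(f"pics/{name}.png",img)
    v,u=np.indices(c["depth"].shape); z=c["depth"]; ok=z>0
    P=np.stack([(u-K[0,2])/K[0,0]*z,(v-K[1,2])/K[1,1]*z,z],-1)@W[:3,:3].T+W[:3,3]; P*=1000
    hsv=cv2.cvtColor(img,cv2.COLOR_BGR2HSV); cm=cv2.inRange(hsv,*map(np.array,RNG[col]))>0
    r=np.hypot(P[...,0]-near[0],P[...,1]-near[1])
    top=ok&(r<50)&(P[...,2]>10)&(P[...,2]<45)
    q=P[top][:,:2].astype(np.float32); R=cv2.minAreaRect(q)
    flat=ok&(r<50)&cm&(P[...,2]>15); teeth=top&~cm&(P[...,2]>27)
    print("bench z",np.median(P[ok&(r>60)&(r<90)][:,2]).round(1),"base z",np.median(P[flat][:,2]).round(1),"teeth z",np.percentile(P[teeth][:,2],95).round(1))
    print("rect",np.round(R[0],1),np.round(R[1],1),round(R[2],1),"teeth c",P[teeth][:,:2].mean(0).round(1),"flat c",P[flat][:,:2].mean(0).round(1))
    return s,c,W,P
E
python3 -c "
from h import *
look('green','w1',(527,343))"
```

```text
t: 1.15
position: [0.5247, 0.3457, 0.1308]
tool_rot: [-180.0, -0.1, 156.1]
force: [-0.3, 0.3, -0.3]
opening: 0.0912
finger_force: 0.0
bench z 265.7 base z 24.6 teeth z 37.6
rect [528.6 349.9] [57.9 53. ] 49.4 teeth c [527.8 350.5] flat c [523.6 352. ]
```

View pics/w1.png

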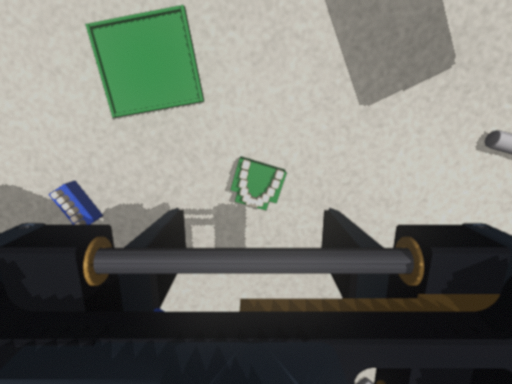

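The wrist view shows the green model at (260,183), closed end down, and the green tray at (145,62), both clear. The footprint fit is 58x53 mm, which matches. Next is the tray fit and the grasp plan.

```bash
cat >> h.py <<'E'
def tray(c,W,col):
    b=max(blobs(c["pixels"],col),key=cv2.contourArea); w=rays(b,c["mtx"],W,.009)[:,:2]*1000
    R=cv2.minAreaRect(w.astype(np.float32)); print("tray",col,b.mean(0).round(),np.round(R[0],1),np.round(R[1],1),round(R[2],1))
E
python3 -c "
from h import *
s,c,W,P=look('green','w1b',(527,343)); tray(c,W,'green')
plan(s,525.6,352.5,60,49.4);plan(s,525.6,352.5,8,49.4)"
```

```text
bench z 266.3 base z 24.5 teeth z 37.6
rect [528.7 349.8] [58.1 53.1] 49.1 teeth c [528.1 350.4] flat c [523.4 351.9]
tray green [146.  61.] [356.9 292.4] [106.5  96.4] 75.8
shift [ 1.4  6.3 71.1] turn [-0.  -0.  16.7] j1,j6 [ 32. -34.] now [524.4 346.1 131.1] t 1.2
shift [  1.4   6.3 123.1] turn [-0.  -0.  16.7] j1,j6 [ 32. -34.] now [524.4 346.1 131.1] t 1.2
```

```bash
python3 -m crank '[[0,2,15,0,0,5,0],[1,4,35,0,0,11,0],[1,6,55,0,0,16.7,0],[1,6,75,0,0,16.7,0],[1,6,90,0,0,16.7,0],[1,6,102,0,0,16.7,0],[1,6,112,0,0,16.7,0],[1,6,119,0,0,16.7,0],[1,6,123,0,0,16.7,0],[1,6,123,0,0,16.7,0],[1,6,123,0,0,16.7,0]]' 30
python3 -m crank '[[0,0,0,0,0,0,255],[0,0,0,0,0,0,255],[0,0,0,0,0,0,255],[0,0,0,0,0,0,255],[0,0,0,0,0,0,255],[0,0,0,0,0,0,255],[0,0,0,0,0,0,255],[0,0,0,0,0,0,255],[0,0,0,0,0,0,255]]' 30
python3 -c "
from h import *
from station import arm
s=arm.observe(); plan(s,359,291,80,75.8)"
```

```text
t: 2.17
position: [0.5271, 0.3519, 0.0086]
tool_rot: [179.9, 0.0, 139.4]
force: [0.1, -0.4, 0.2]
opening: 0.0916
finger_force: 0.0
t: 2.92
position: [0.5269, 0.3514, 0.008]
tool_rot: [180.0, -0.0, 139.4]
force: [-0.3, 0.4, -0.0]
opening: 0.0342
finger_force: 0.0
shift [  88.1 -155.3  -72. ] turn [  0.   -0.  -26.4] j1,j6 [ 33. -17.] now [526.9 351.4   8. ] t 2.92
```

The opening has passed 58 mm with no force, so something is off. I'll look before moving.

```bash
python3 - <<'E'
from h import *
s,c,W,P=look('green','w2',(527,350))
from station import viewer
o=viewer.read_camera("scene")["pixels"][150:350,300:512]
w=cv2.resize(c["pixels"][120:384],(512,264))
cv2.imwrite("pics/w2.png",np.hstack([cv2.resize(c["pixels"],(400,300)),cv2.resize(o,(318,300))]))
E
```

```text
bench z 124.8 base z 24.6 teeth z 37.3
rect [521.5 353.4] [58.4 44.4] 39.8 teeth c [525.9 354.7] flat c [521.1 355.9]
```

View pics/w2.png

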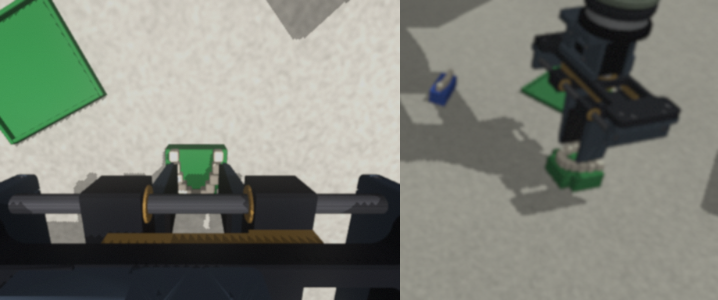

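The scene view shows the model unobstructed in front of the fingers, so the fingers seem to be above or behind it. I'll check this with the scene depth.

```bash
python3 - <<'E'
from h import *
from station import viewer,arm
s=arm.observe(); print(s["position"],s["opening"],s["finger_force"],s["t"],s["force"])
for n in("scene","top"):
    c=viewer.read_camera(n);K=c["mtx"];T=c["pose"];z=c["depth"]
    v,u=np.indices(z.shape)
    P=np.stack([(u-K[0,2])/K[0,0]*z,(v-K[1,2])/K[1,1]*z,z],-1)@T[:3,:3].T+T[:3,3];P*=1000
    hsv=cv2.cvtColor(c["pixels"],cv2.COLOR_BGR2HSV)
    g=cv2.inRange(hsv,*map(np.array,RNG["green"]))>0
    r=np.hypot(P[...,0]-527,P[...,1]-351)
    m=g&(r<60)&(P[...,2]>8); print(n,"green",P[m].mean(0).round(1) if m.any() else None,P[m].min(0).round(),P[m].max(0).round())
    d=(r<60)&(hsv[...,2]<75)&~g&(P[...,2]>-5)&(P[...,2]<70)
    if d.any():print("dark n",d.sum(),np.percentile(P[d],[1,50,99],axis=0).round())
    p=np.linalg.inv(T)@np.r_[s["position"],1]; p=K@p[:3]; uv=(p[:2]/p[2]); print("tcp px",uv.round())
    if n=="scene":
        x,y=uv.astype(int); im=c["pixels"].copy(); cv2.circle(im,(x,y),2,(0,0,255),1); cv2.imwrite("pics/s3.png",cv2.resize(im[y-75:y+55,x-80:x+80],None,fx=4.5,fy=4.5,interpolation=cv2.INTER_CUBIC))
E
```

```text
[0.5269237  0.35145844 0.00806042] 0.02595461909107047 0.0 3.0167 [-0.16981721  0.35990404  0.14413685]
scene green [546.1 351.   29. ] [514. 296.   8.] [564. 386. 145.]
dark n 331 [[514. 320.   2.]
 [537. 348.  57.]
 [559. 379.  70.]]
tcp px [415. 263.]
top green [543.7 331.4  23.6] [533. 320.  20.] [553. 344.  30.]
dark n 27 [[496. 316.  -3.]
 [538. 331.  11.]
 [557. 347.  32.]]
tcp px [115. 190.]
```

View pics/s3.png

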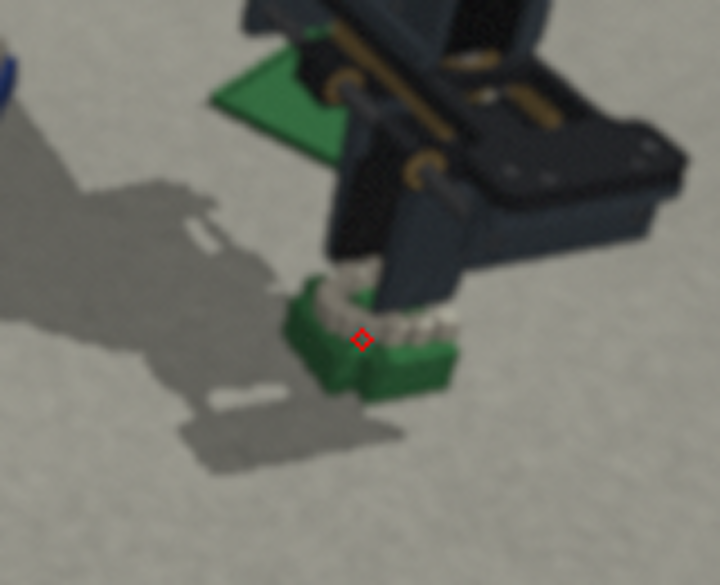

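```bash
python3 - <<'E'
from h import *
from station import arm,viewer
for n in("wrist",):
    s=arm.observe();c=viewer.read_camera("wrist");K=c["mtx"];z=c["depth"];T=c["T_tool_cam"]
    v,u=np.indices(z.shape)
    P=np.stack([(u-K[0,2])/K[0,0]*z,(v-K[1,2])/K[1,1]*z,z],-1)@T[:3,:3].T+T[:3,3];P*=1000
    hsv=cv2.cvtColor(c["pixels"],cv2.COLOR_BGR2HSV)
    d=(hsv[...,2]<80)&(z>0)&(P[...,2]>-60)&(abs(P[...,1])<60)&(abs(P[...,0])<40)
    print("dark in tool frame",d.sum(),np.percentile(P[d],[0.5,10,50,90,98,99.5],axis=0).round())
    x=(v>235)&(v<265)&(u>180)&(u<330)
    print(np.c_[u[250,190:330:10],P[250,190:330:10].round(),hsv[250,190:330:10,2]])
    print(np.c_[v[150:270:8,300],P[150:270:8,300].round(),hsv[150:270:8,300,2]])
E
```

```text
dark in tool frame 839 [[-17. -26. -60.]
 [ -6. -15. -57.]
 [ 17.   1. -42.]
 [ 23.  17.  -5.]
 [ 23.  23.  -2.]
 [ 23.  26.  -1.]]
[[ 190.   37.  -16. -139.   36.]
 [ 200.   36.  -13. -138.   38.]
 [ 210.   36.  -11. -136.   48.]
 [ 220.   33.   -9. -130.   48.]
 [ 230.   32.   -6. -130.   45.]
 [ 240.   32.   -3. -129.   46.]
 [ 250.   33.    0. -130.   46.]
 [ 260.   32.    3. -129.   44.]
 [ 270.   32.    7. -130.   48.]
 [ 280.   33.   10. -130.   42.]
 [ 290.   33.   13. -130.   42.]
 [ 300.   37.   14. -138.   34.]
 [ 310.   36.   17. -137.   39.]
 [ 320.   37.   20. -138.   36.]]
[[ 150.   49.   38.    7.  203.]
 [ 158.   43.   38.    7.  204.]
 [ 166.   37.   38.    8.  205.]
 [ 174.   30.   39.    8.  200.]
 [ 182.   24.   39.    7.  193.]
 [ 190.   17.   39.    7.  202.]
 [ 198.   10.   40.    8.  194.]
 [ 206.    3.   40.    8.  199.]
 [ 214.   -4.   40.    8.  195.]
 [ 222.  -10.   40.    8.  164.]
 [ 230.   37.   16. -126.   32.]
 [ 238.   37.   15. -132.   31.]
 [ 246.   37.   14. -137.   29.]
 [ 254.   35.   14. -138.   40.]
 [ 262.   34.   14. -140.   37.]]
```

```bash
python3 - <<'E'
from h import *
from station import arm,viewer
s=arm.observe();c=viewer.read_camera("wrist");K=c["mtx"];z=c["depth"];T=c["T_tool_cam"]
print(s["position"],s["opening"],s["finger_force"])
v,u=np.indices(z.shape)
P=np.stack([(u-K[0,2])/K[0,0]*z,(v-K[1,2])/K[1,1]*z,z],-1)@T[:3,:3].T+T[:3,3];P*=1000
for uu in (222,230,252,276):
    print(uu);print(np.c_[np.arange(184,250,4),P[184:250:4,uu].round(),c["pixels"][184:250:4,uu]].astype(int).tolist())
cv2.imwrite("pics/w4.png",cv2.resize(c["pixels"][170:260,180:330],None,fx=5,fy=5,interpolation=cv2.INTER_CUBIC))
E
```

```text
[0.5269479  0.35147813 0.008081  ] 0.01410144341447419 0.0
222
[[184, 23, -23, 5, 123, 137, 133], [188, 23, -22, -10, 52, 76, 51], [192, 24, -20, -25, 105, 116, 121], [196, 22, -20, -28, 197, 200, 200], [200, 19, -20, -28, 200, 200, 199], [204, 16, -20, -27, 196, 201, 200], [208, 13, -20, -25, 110, 122, 127], [212, 11, -20, -29, 180, 186, 188], [216, 8, -20, -29, 139, 152, 161], [220, 5, -20, -29, 125, 137, 144], [224, 37, -9, -120, 44, 52, 41], [228, 37, -9, -123, 32, 33, 31], [232, 36, -9, -123, 28, 31, 26], [236, 36, -8, -127, 29, 39, 45], [240, 36, -8, -129, 37, 65, 80], [244, 35, -8, -132, 37, 64, 80], [248, 34, -8, -132, 37, 59, 73]]
230
[[184, 23, -17, 5, 117, 130, 126], [188, 23, -16, -9, 50, 74, 49], [192, 22, -15, -16, 75, 126, 69], [196, 18, -15, -16, 83, 135, 76], [200, 16, -15, -17, 80, 132, 74], [204, 13, -15, -16, 80, 137, 68], [208, 11, -15, -22, 84, 109, 90], [212, 16, -13, -46, 51, 50, 45], [216, 17, -12, -53, 50, 48, 42], [220, 17, -12, -61, 49, 47, 41], [224, 17, -11, -67, 46, 44, 39], [228, 17, -11, -73, 44, 41, 36], [232, 17, -10, -78, 44, 42, 35], [236, 17, -10
[... 519 characters left out ...]
 90, 42], [236, -12, 1, -16, 49, 89, 40], [240, -15, 1, -17, 46, 84, 37], [244, -16, 1, -23, 67, 75, 79], [248, 33, 1, -129, 46, 49, 49]]
276
[[184, 23, 19, 5, 130, 144, 138], [188, 23, 18, -9, 51, 74, 49], [192, 23, 17, -23, 98, 109, 113], [196, 22, 17, -28, 189, 197, 199], [200, 19, 17, -28, 194, 198, 198], [204, 16, 17, -28, 193, 199, 198], [208, 13, 17, -25, 101, 112, 117], [212, 16, 16, -46, 52, 51, 44], [216, 17, 15, -54, 50, 48, 43], [220, 17, 14, -61, 48, 46, 41], [224, 17, 14, -66, 44, 43, 38], [228, 17, 13, -72, 39, 39, 34], [232, 17, 13, -79, 39, 37, 33], [236, 17, 13, -83, 37, 36, 31], [240, 17, 12, -88, 33, 33, 29], [244, 16, 12, -90, 32, 31, 27], [248, 33, 8, -129, 33, 33, 31]]
```

View pics/w4.png

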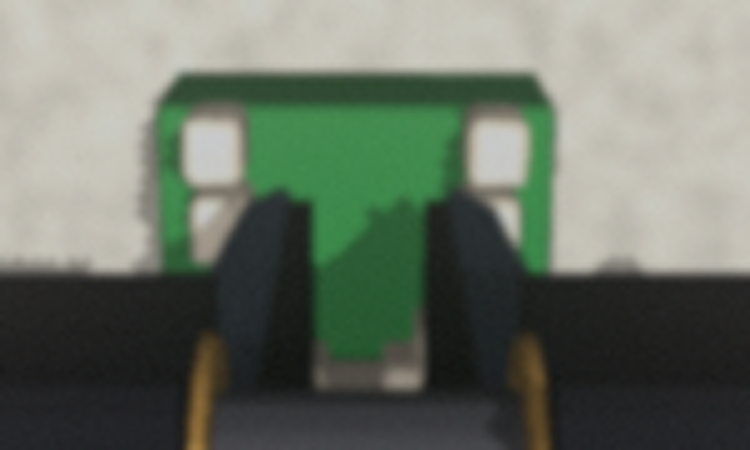

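The depth shows the real fingertips ending at about tool z = -41 mm. They are about 41 mm short of the reported TCP, centred in y, with the front face at x≈17. So the fingers closed in the air above the teeth and nothing was touched. From here I'll take a tip offset of about 41 mm: reopen, then descend to a reported z of about -31 in stages, watching the force.

```bash
python3 -m crank '[[0,0,0,0,0,0,0],[0,0,0,0,0,0,0],[0,0,0,0,0,0,0],[0,0,0,0,0,0,0],[0,0,0,0,0,0,0],[0,0,0,0,0,0,0],[0,0,0,0,0,0,0],[0,0,0,0,0,0,0],[0,0,0,0,0,0,0],[0,0,0,0,0,0,0],[0,0,0,0,0,0,0],[0,0,0,0,0,0,0],[0,0,0,0,0,0,0],[0,0,0,0,0,0,0]]' 30
python3 - <<'E'
from h import *
from station import arm,viewer
s=arm.observe();c=viewer.read_camera("wrist");K=c["mtx"];z=c["depth"];T=c["T_tool_cam"]
v,u=np.indices(z.shape)
P=np.stack([(u-K[0,2])/K[0,0]*z,(v-K[1,2])/K[1,1]*z,z],-1)@T[:3,:3].T+T[:3,3];P*=1000
f=(z>0)&(P[...,2]<-32)&(P[...,2]>-80)&(abs(P[...,0]-16)<6)&(abs(P[...,1])<70)
for sg in(-1,1):
    q=P[f&(P[...,1]*sg>0)]; vv=v[f&(P[...,1]*sg>0)]; print(len(q),vv.min(),q[:,2].max(),np.sort(q[:,2])[-10:].round(1),q[:,1].min(),q[:,1].max())
cv2.imwrite("pics/w5.png",cv2.resize(c["pixels"][160:250,150:360],None,fx=3.5,fy=3.5,interpolation=cv2.INTER_CUBIC))
E
```

```text
t: 4.38
position: [0.5269, 0.3515, 0.0081]
tool_rot: [180.0, -0.0, 139.4]
force: [0.5, 0.3, 0.2]
opening: 0.0911
finger_force: 0.0
705 208 -36.633655001283046 [-38.4 -38.3 -38.2 -38.2 -38.  -38.  -37.9 -37.5 -37.5 -36.6] -55.53603474097957 -43.497065675604304
708 208 -37.17349953076485 [-38.2 -38.2 -38.1 -38.1 -37.9 -37.8 -37.7 -37.6 -37.4 -37.2] 46.72710675274429 58.15663373177268
```

View pics/w5.png

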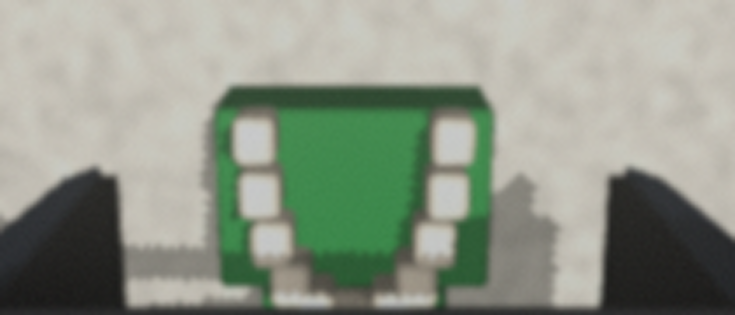

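The open fingers are visible at both edges (u≈185 and u≈325). The model is centred between them, and the tips read at about -38 mm. I'll descend in stages.

```bash
python3 -m crank '[[0,-1,5,0,0,0,0],[0,-2,11,0,0,0,0],[0,-2,18,0,0,0,0],[0,-2,24,0,0,0,0],[0,-2,29,0,0,0,0],[0,-2,33,0,0,0,0],[0,-2,35,0,0,0,0],[0,-2,36,0,0,0,0],[0,-2,36,0,0,0,0]]' 30
python3 -m crank '[[0,0,0,0,0,0,255],[0,0,0,0,0,0,255],[0,0,0,0,0,0,255],[0,0,0,0,0,0,255],[0,0,0,0,0,0,255],[0,0,0,0,0,0,255],[0,0,0,0,0,0,255],[0,0,0,0,0,0,255],[0,0,0,0,0,0,255],[0,0,0,0,0,0,255]]' 30
```

```text
t: 5.18
position: [0.5256, 0.35, -0.0281]
tool_rot: [-180.0, -0.0, 139.4]
force: [0.7, -0.0, 0.4]
opening: 0.0914
finger_force: 0.0
t: 6.02
position: [0.5257, 0.35, -0.0278]
tool_rot: [180.0, 0.0, 139.4]
force: [0.4, -0.1, 1.6]
opening: 0.0579
finger_force: 30.0
```

It's gripped at 57.9 mm with 30 N. Lift and carry to the green tray.

```bash
python3 -c "
from h import *
from station import arm
s=arm.observe(); plan(s,354.5,292.9,20,75.8)"
```

```text
shift [  92.7 -154.8  -47.8] turn [  0.    0.  -26.4] j1,j6 [ 33. -17.] now [525.7 350.  -27.8] t 6.02
```

```bash
python3 -m crank '[[0,0,-4,0,0,0,255],[0,0,-14,0,0,0,255],[0,0,-28,0,0,0,255],[6,-10,-40,0,0,-2,255],[16,-28,-47,0,0,-5,255],[28,-48,-48,0,0,-9,255],[42,-70,-48,0,0,-13,255],[55,-92,-48,0,0,-17,255],[68,-113,-48,0,0,-21,255],[79,-132,-48,0,0,-24,255],[87,-145,-48,0,0,-25.5,255],[91,-152,-48,0,0,-26.4,255],[92.7,-154.8,-48,0,0,-26.4,255],[92.7,-154.8,-48,0,0,-26.4,255],[92.7,-154.8,-48,0,0,-26.4,255]]' 30
python3 - <<'E'
from h import *
s,c,W,P=look('green','w6',(357,292)); tray(c,W,'green'); plan(s,354.5,292.9,-24.5,75.8)
cv2.imwrite('pics/w6.png',cv2.resize(c['pixels'][100:260,130:380],None,fx=3,fy=3))
E
```

```text
t: 7.27
position: [0.3557, 0.2936, 0.0205]
tool_rot: [179.9, 0.1, 165.7]
force: [0.9, 0.5, -0.8]
opening: 0.0573
finger_force: 30.0Traceback (most recent call last):
  File "<stdin>", line 2, in <module>
  File "h.py", line 35, in look
    print("bench z",np.median(P[ok&(r>60)&(r<90)][:,2]).round(1),"base z",np.median(P[flat][:,2]).round(1),"teeth z",np.percentile(P[teeth][:,2],95).round(1))
                                                                                                                     ~~~~~~~~~~~~~^^^^^^^^^^^^^^^^^^
    return _quantile_unchecked(
        a, q, axis, out, overwrite_input, method, keepdims, weights)
    return _ureduce(a,
                    func=_quantile_ureduce_func,
    ...<5 lines>...
                    overwrite_input=overwrite_input,
                    method=method)
    r = func(a, **kwargs)
    result = _quantile(arr,
                       quantiles=q,
    ...<2 lines>...
                       out=out,
                       weights=wgt)
    slices_having_nans = np.isnan(arr[-1, ...])
                                  ~~~^^^^^^^^^
IndexError: index -1 is out of bounds for axis 0 with size 0
```

View pics/w6.png

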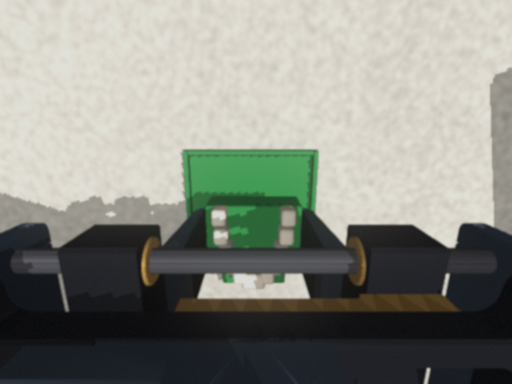

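The model is held level and aligned over the green tray (u≈252). I'll lower it, release and retreat.

```bash
python3 -m crank '[[1,-1,8,0,0,0,255],[1,-1,18,0,0,0,255],[1,-1,27,0,0,0,255],[1,-1,34,0,0,0,255],[1,-1,39,0,0,0,255],[1,-1,42,0,0,0,255],[1,-1,43.5,0,0,0,255],[1,-1,44.5,0,0,0,255],[1,-1,44.8,0,0,0,255],[1,-1,44.8,0,0,0,255]]' 30
python3 -m crank '[[0,0,0,0,0,0,60],[0,0,0,0,0,0,60],[0,0,0,0,0,0,60],[0,0,0,0,0,0,60],[0,0,0,0,0,0,60],[0,0,0,0,0,0,60]]' 30
python3 -m crank '[[0,0,-8,0,0,0,60],[0,0,-20,0,0,0,60],[0,0,-40,0,0,0,60],[0,0,-65,0,0,0,0],[0,0,-90,0,0,0,0],[0,0,-105,0,0,0,0],[0,0,-110,0,0,0,0],[0,0,-110,0,0,0,0]]' 30
python3 - <<'E'
from h import *
s,c,W,P=look('green','w7',(357,292)); tray(c,W,'green'); plan(s,650,135,105,120)
E
```

```text
t: 8.15
position: [0.3535, 0.2923, -0.0245]
tool_rot: [180.0, 0.0, 165.8]
force: [-0.6, -0.5, -2.0]
opening: 0.0573
finger_force: 30.0
t: 8.65
position: [0.3533, 0.2922, -0.0246]
tool_rot: [180.0, 0.0, 165.8]
force: [0.6, 0.2, -0.1]
opening: 0.0696
finger_force: 0.0
t: 9.32
position: [0.354, 0.2927, 0.0868]
tool_rot: [179.8, 0.1, 165.8]
force: [-0.0, 0.1, 0.8]
opening: 0.0913
finger_force: 0.0
bench z 219.5 base z 27.5 teeth z 40.3
rect [355.9 292.8] [58.  96.8] 75.4 teeth c [355.6 292.6] flat c [351.1 294.5]
tray green [252. 188.] [355.9 291.9] [105.9  94.9] 75.7
shift [-325.7  -80.   -17.8] turn [  0.1   0.2 -44.2] j1,j6 [ 38. -38.] now [354.  292.7  86.8] t 9.32
```

Green is placed: its base is 3 mm higher, and it sits within 1 mm of the tray centre. Next is blue.

```bash
python3 -m crank '[[-15,-4,-8,0,0,-3,0],[-45,-11,-15,0,0,-8,0],[-83,-20,-18,0,0,-14,0],[-122,-30,-18,0,0,-20,0],[-161,-40,-18,0,0,-26,0],[-200,-49,-18,0,0,-32,0],[-239,-59,-18,0,0,-37,0],[-275,-68,-18,0,0,-41,0],[-305,-75,-18,0,0,-44,0],[-325,-80,-18,0,0,-44,0],[-325,-80,-18,0,0,-44,0],[-325,-80,-18,0,0,-44,0]]' 30
python3 - <<'E'
from h import *
s,c,W,P=look('blue','w8',(660,135))
E
```

```text
t: 10.37
position: [0.6479, 0.1339, 0.1007]
tool_rot: [179.9, -0.2, -150.3]
force: [-0.1, -0.7, 0.0]
opening: 0.091
finger_force: 0.0
bench z 237.5 base z 24.6 teeth z 37.5
rect [672.  134.1] [53.3 57.6] 31.3 teeth c [671.1 133.7] flat c [666.8 131.7]
```

View pics/w8.png

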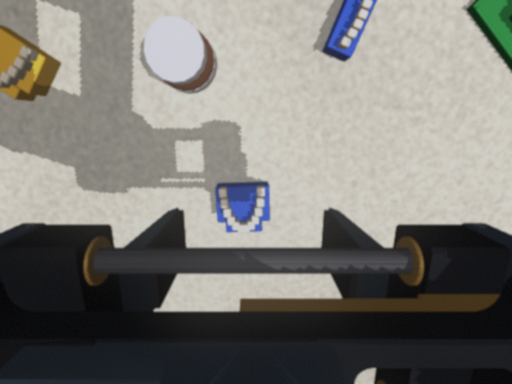

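The blue model is at (243,205), closed end down (away from the robot), with a clean 53x58 fit.

```bash
python3 -c "
from h import *
from station import arm
s=arm.observe(); plan(s,669.4,132.5,-28,121.3)"
```

```text
shift [-18.8 -13.  129.1] turn [ 0.1 -0.2 -1.6] j1,j6 [  11. -109.] now [647.1 134.5 101.2] t 10.42
```

```bash
python3 -m crank '[[-4,-3,12,0,0,-1.6,0],[-9,-6,30,0,0,-1.6,0],[-14,-10,52,0,0,-1.6,0],[-19,-14,74,0,0,-1.6,0],[-19,-14,94,0,0,-1.6,0],[-19,-14,109,0,0,-1.6,0],[-19,-14,119,0,0,-1.6,0],[-19,-14,125,0,0,-1.6,0],[-19,-14,128,0,0,-1.6,0],[-19,-14,129,0,0,-1.6,0],[-19,-14,129,0,0,-1.6,0]]' 30
python3 -m crank '[[0,0,0,0,0,0,255],[0,0,0,0,0,0,255],[0,0,0,0,0,0,255],[0,0,0,0,0,0,255],[0,0,0,0,0,0,255],[0,0,0,0,0,0,255],[0,0,0,0,0,0,255],[0,0,0,0,0,0,255],[0,0,0,0,0,0,255],[0,0,0,0,0,0,255]]' 30
python3 -c "
from h import *
from station import arm
s=arm.observe(); plan(s,528,-380,40,82.7)"
```

```text
t: 11.33
position: [0.6723, 0.1322, -0.025]
tool_rot: [-180.0, 0.1, -148.6]
force: [0.6, -0.3, 0.6]
opening: 0.0913
finger_force: 0.0
t: 12.17
position: [0.672, 0.1322, -0.0255]
tool_rot: [180.0, 0.0, -148.6]
force: [-2.0, 1.2, 3.7]
opening: 0.0577
finger_force: 30.0
shift [ 389.5 -362.5  -65.7] turn [ 0.   0.  38.7] j1,j6 [  10. -111.] now [672.  132.2 -25.5] t 12.17
```

Gripped. Carry high to the blue tray.

```bash
python3 -m crank '[[0,0,-5,0,0,0,255],[0,0,-18,0,0,0,255],[0,0,-38,0,0,0,255],[6,-5,-58,0,0,0,255],[20,-18,-74,0,0,2,255],[44,-41,-83,0,0,5,255],[72,-67,-86,0,0,8,255],[101,-94,-86,0,0,11,255],[130,-121,-86,0,0,14,255],[159,-148,-86,0,0,17,255],[188,-175,-86,0,0,20,255],[217,-202,-86,0,0,23,255],[246,-229,-86,0,0,26,255],[275,-256,-86,0,0,29,255],[304,-283,-86,0,0,32,255],[332,-309,-86,0,0,35,255],[356,-331,-86,0,0,37,255],[375,-349,-86,0,0,38.7,255],[386,-359,-86,0,0,38.7,255],[389,-362,-86,0,0,38.7,255]]' 30
python3 -m crank '[[0,0,0,0,0,0,255],[0,0,0,0,0,0,255],[0,0,0,0,0,0,255]]' 30
python3 - <<'E'
from h import *
from station import arm,viewer
s=arm.observe(); c=viewer.read_camera("wrist"); W=pose(s)@c["T_tool_cam"]
cv2.imwrite("pics/w9.png",c["pixels"]); tray(c,W,"blue"); plan(s,530,-381,-22,82.7)
t=viewer.read_camera("top"); 
for b in blobs(t["pixels"],"blue"): w=rays(b,t["mtx"],t["pose"],.009)[:,:2]*1000; R=cv2.minAreaRect(w.astype(np.float32)); print(b.mean(0).round(),np.round(R[0],1),np.round(R[1]),R[2])
E
```

```text
t: 13.83
position: [0.5274, -0.3823, 0.0607]
tool_rot: [-179.9, 0.0, 172.5]
force: [0.0, 0.5, -2.5]
opening: 0.058
finger_force: 30.0
t: 14.08
position: [0.5288, -0.3779, 0.0603]
tool_rot: [180.0, -0.0, 172.8]
force: [0.6, 0.8, -1.4]
opening: 0.0582
finger_force: 30.0
tray blue [249. 203.] [ 534.2 -384.1] [106.9  99.4] 83.3
shift [-1.6 -3.  82.3] turn [ 0.  -0.   0.1] j1,j6 [ -37. -119.] now [ 528.8 -377.9   60.3] t 14.08
[196. 220.] [462.6 134.5] [57. 26.] 3.684619426727295
[392. 200.] [ 530.6 -381.4] [109.  97.] 82.67649841308594
```

View pics/w9.png

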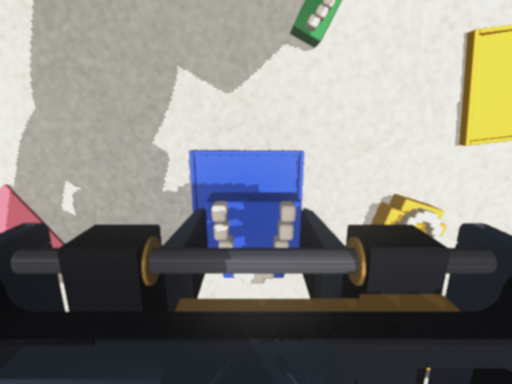

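The tray's near rim is visible from (190,150) to (303,150), and the held model is centred on it at u≈251. I'll take the tray centre from the rim corners.

```bash
python3 - <<'E'
from h import *
from station import arm,viewer
s=arm.observe(); c=viewer.read_camera("wrist"); W=pose(s)@c["T_tool_cam"]
b=max(blobs(c["pixels"],"blue"),key=cv2.contourArea)
up=b[b[:,1]<190]; l=up[(up[:,1]>160)&(up[:,0]<250)]; r=up[(up[:,1]>160)&(up[:,0]>250)]; e=up[(up[:,0]>200)&(up[:,0]<295)]
R=lambda p:rays(p,c["mtx"],W,.009)[:,:2]*1000
L,Rr,E=R(l),R(r),R(e)
fit=lambda Q:cv2.fitLine(Q.astype(np.float32),cv2.DIST_L2,0,.01,.01)[:,0]
for Q in(L,Rr,E): f=fit(Q); print(Q.mean(0).round(1),np.rad2deg(np.arctan2(f[1],f[0])).round(1))
a=np.deg2rad(-7); X=np.array([np.cos(a),np.sin(a)]);Y=np.array([-X[1],X[0]])
cx=(E@X).mean()+49; cy=((L@Y).mean()+(Rr@Y).mean())/2; C=cx*X+cy*Y; print("centre",C, "width",(L@Y).mean()-(Rr@Y).mean())
plan(s,*(C-1*X),-22,83)
E
```

```text
[ 501.5 -433.4] -7.7
[ 514.6 -328.9] -7.3
[ 485.5 -377.3] 82.8
centre [ 533.96292752 -384.36360742] width -105.31241354917535
shift [-4.9 -5.6 82.3] turn [ 0.  -0.  -0.2] j1,j6 [ -37. -119.] now [ 528.9 -378.1   60.3] t 14.18
```

```bash
python3 -m crank '[[-1,-1,8,0,0,0,255],[-2,-2,20,0,0,0,255],[-3.4,-4,34,0,0,0,255],[-3.4,-4,48,0,0,0,255],[-3.4,-4,60,0,0,0,255],[-3.4,-4,70,0,0,0,255],[-3.4,-4,76,0,0,0,255],[-3.4,-4,79,0,0,0,255],[-3.4,-4,81,0,0,0,255],[-3.4,-4,82.2,0,0,0,255],[-3.4,-4,82.2,0,0,0,255]]' 30
python3 -c "
from station import arm
print(arm.observe()['position'],arm.observe()['force'])"
```

```text
t: 15.15
position: [0.5314, -0.3843, -0.0216]
tool_rot: [-180.0, 0.0, 172.7]
force: [-0.7, 0.4, -1.3]
opening: 0.0579
finger_force: 30.0
[ 0.53141657 -0.3842597  -0.0216351 ] [-0.69814897  0.3928287  -1.34008775]
```

```bash
python3 -m crank '[[0,1,0.4,0,0,0,255],[0,1,0.7,0,0,0,255],[0,1,0.7,0,0,0,255],[0,1,0.7,0,0,0,60],[0,1,0.7,0,0,0,60],[0,1,0.7,0,0,0,60],[0,1,0.7,0,0,0,60],[0,1,0.7,0,0,0,60],[0,1,0.7,0,0,0,60]]' 30
python3 -m crank '[[0,0,-8,0,0,0,60],[0,0,-20,0,0,0,60],[0,0,-40,0,0,0,60],[0,0,-65,0,0,0,0],[0,0,-90,0,0,0,0],[0,0,-110,0,0,0,0],[0,0,-120,0,0,0,0],[0,0,-125,0,0,0,0],[0,0,-125,0,0,0,0]]' 30
python3 - <<'E'
from h import *
s,c,W,P=look('blue','w10',(532,-383)); tray(c,W,'blue'); plan(s,640,-132,105,90)
E
```

```text
t: 15.9
position: [0.5313, -0.3831, -0.0226]
tool_rot: [-180.0, 0.0, 172.7]
force: [-0.5, -0.5, -0.5]
opening: 0.0698
finger_force: 0.0
t: 16.65
position: [0.5317, -0.3834, 0.1037]
tool_rot: [-179.9, 0.1, 172.7]
force: [-0.6, 0.2, -0.7]
opening: 0.0909
finger_force: 0.0
bench z 234.6 base z 27.5 teeth z 40.5
rect [ 533.1 -382.2] [57.7 97.2] 81.6 teeth c [ 531.3 -382.4] flat c [ 527.5 -381.2]
tray blue [252. 184.] [ 533.1 -384.4] [106.3  95.1] 82.7
shift [-75.3 263.2  -1.4] turn [-0.1  0.1 -7.3] j1,j6 [ -37. -119.] now [ 531.7 -383.4  103.7] t 16.65
```

Blue is placed within about 2 mm of the tray centre. Next is yellow A, the leftmost.

```bash
python3 -m crank '[[-5,18,-1,0,0,-1,0],[-14,48,-1,0,0,-2,0],[-24,84,-1,0,0,-3,0],[-35,121,-1,0,0,-4,0],[-45,158,-1,0,0,-5,0],[-56,195,-1,0,0,-6,0],[-65,228,-1,0,0,-7,0],[-72,252,-1,0,0,-7,0],[-75,263,-1,0,0,-7,0],[-75,263,-1,0,0,-7,0],[-75,263,-1,0,0,-7,0]]' 30
python3 - <<'E'
from h import *
s,c,W,P=look('yellow','w11',(655,-130)); tray(c,W,'yellow')
E
```

```text
t: 17.62
position: [0.6384, -0.1322, 0.1022]
tool_rot: [-180.0, -0.1, 179.7]
force: [-0.1, -0.5, -0.7]
opening: 0.0911
finger_force: 0.0
bench z 240.0 base z 24.6 teeth z 37.5
rect [ 656.3 -131.6] [58.  52.9] 85.8 teeth c [ 654.9 -131.8] flat c [ 650.1 -132.6]
tray yellow [263.  28.] [ 481.7 -121.4] [105.4  50.7] 89.8
```

View pics/w11.png

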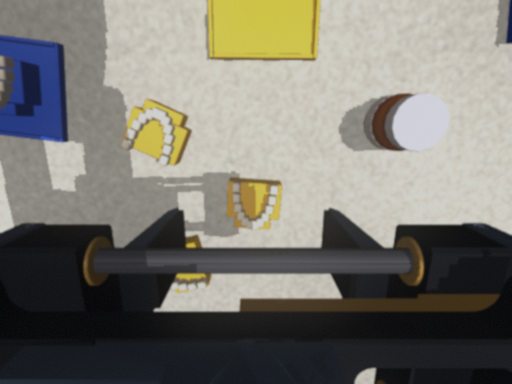

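The wrist view shows A at (255,202), rightmost in the image, which is the robot's left. C is at (157,132) and B is half hidden at (195,265). The jar at (412,122) is clear of the fingers, and the tray is at (263,28).

```bash
python3 -c "
from h import *
from station import arm
s=arm.observe(); plan(s,652.3,-131.3,-28,85.8)"
```

```text
shift [-14.2   1.8 130.5] turn [-0.  -0.1  3.8] j1,j6 [ -13. -102.] now [ 638.3 -133.   102.5] t 17.67
```

```bash
python3 -m crank '[[-4,0,12,0,0,3.8,0],[-8,0,30,0,0,3.8,0],[-12,1,52,0,0,3.8,0],[-13,1,74,0,0,3.8,0],[-13,1,94,0,0,3.8,0],[-13,1,109,0,0,3.8,0],[-13,1,119,0,0,3.8,0],[-13,1,125,0,0,3.8,0],[-13,1,128,0,0,3.8,0],[-13,1,130,0,0,3.8,0],[-13,1,130,0,0,3.8,0]]' 30
python3 -m crank '[[0,0,0,0,0,0,255],[0,0,0,0,0,0,255],[0,0,0,0,0,0,255],[0,0,0,0,0,0,255],[0,0,0,0,0,0,255],[0,0,0,0,0,0,255],[0,0,0,0,0,0,255],[0,0,0,0,0,0,255],[0,0,0,0,0,0,255],[0,0,0,0,0,0,255]]' 30
python3 -c "
from h import *
from station import arm
s=arm.observe(); plan(s,454,-119,45,89.8)"
```

```text
t: 18.58
position: [0.6525, -0.1313, -0.0262]
tool_rot: [-180.0, 0.1, 175.8]
force: [0.4, -0.4, 0.4]
opening: 0.0912
finger_force: 0.0
t: 19.42
position: [0.6524, -0.131, -0.0264]
tool_rot: [-180.0, 0.0, 175.9]
force: [0.3, -0.7, 2.5]
opening: 0.0581
finger_force: 30.0
shift [198.8  -2.4 -71.5] turn [-0.   0.  -3.9] j1,j6 [-12. -98.] now [ 652.4 -131.   -26.4] t 19.42
```

```bash
python3 -m crank '[[0,0,-5,0,0,0,255],[0,0,-18,0,0,0,255],[0,0,-36,0,0,0,255],[8,0,-54,0,0,0,255],[24,0,-67,0,0,-1,255],[48,-1,-71,0,0,-2,255],[76,-1,-71,0,0,-3,255],[104,-1,-71,0,0,-3.9,255],[132,-2,-71,0,0,-3.9,255],[158,-2,-71,0,0,-3.9,255],[180,-2,-71,0,0,-3.9,255],[193,-2,-71,0,0,-3.9,255],[198,-2,-71,0,0,-3.9,255],[198,-2,-71,0,0,-3.9,255],[198,-2,-71,0,0,-3.9,255],[198,-2,-71,0,0,-3.9,255]]' 30
python3 - <<'E'
from h import *
from station import arm,viewer
s=arm.observe(); c=viewer.read_camera("wrist"); W=pose(s)@c["T_tool_cam"]
cv2.imwrite("pics/w12.png",c["pixels"])
b=max(blobs(c["pixels"],"yellow"),key=cv2.contourArea); print(b.min(0),b.max(0))
t=b[:,1].min(); x0,x1=b[:,0].min(),b[:,0].max()
side=b[(b[:,1]>t+10)&(b[:,1]<t+40)]; m=(x0+x1)/2
R=lambda p:rays(p,c["mtx"],W,.009)[:,:2]*1000
L,Rr,E=R(side[side[:,0]<m-40]),R(side[side[:,0]>m+40]),R(b[(b[:,1]<t+5)&(abs(b[:,0]-m)<40)])
fit=lambda Q:cv2.fitLine(Q.astype(np.float32),cv2.DIST_L2,0,.01,.01)[:,0]
for Q in(L,Rr,E): f=fit(Q); print(len(Q),Q.mean(0).round(1),np.rad2deg(np.arctan2(f[1],f[0])).round(1))
C=np.array([E[:,0].mean()+47.7,(L[:,1].mean()+Rr[:,1].mean())/2]); print("centre",C)
plan(s,C[0]-4,C[1],-22.9,89.8)
E
```

```text
t: 20.75
position: [0.4561, -0.1188, 0.0445]
tool_rot: [-180.0, 0.1, 179.8]
force: [0.0, -1.1, -1.6]
opening: 0.0578
finger_force: 30.0
[191 148] [310 247]
29 [ 430.9 -173.1] -1.0
29 [431.2 -68.6] -0.1
80 [ 409.6 -120.6] 89.8
centre [ 457.33515423 -120.8519642 ]
shift [ 2.8 -2.1 67.4] turn [-0.   0.1 -0. ] j1,j6 [ -16. -106.] now [ 456.1 -118.8   44.5] t 20.75
```

View pics/w12.png

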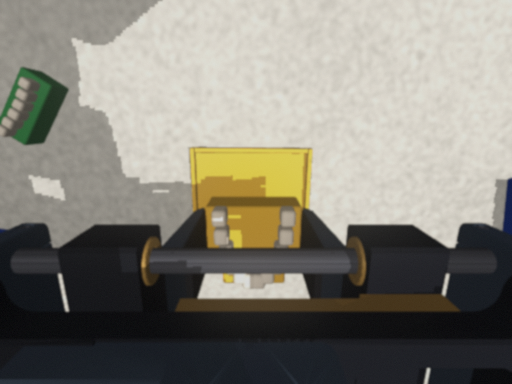

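The yellow model is held square over its tray (rim from (191,148) to (310,148)). Lower and release.

```bash
python3 -m crank '[[1,-1,8,0,0,0,255],[2.8,-2,20,0,0,0,255],[2.8,-2,33,0,0,0,255],[2.8,-2,45,0,0,0,255],[2.8,-2,55,0,0,0,255],[2.8,-2,61,0,0,0,255],[2.8,-2,64,0,0,0,255],[2.8,-2,66,0,0,0,255],[2.8,-2,67.3,0,0,0,255],[2.8,-2,67.8,0,0,0,255],[2.8,-2,67.8,0,0,0,255],[2.8,-2,67.8,0,0,0,255]]' 30
python3 -m crank '[[0,0,0,0,0,0,60],[0,0,0,0,0,0,60],[0,0,0,0,0,0,60],[0,0,0,0,0,0,60],[0,0,0,0,0,0,60],[0,0,0,0,0,0,60]]' 30
python3 -m crank '[[0,0,-8,0,0,0,60],[0,0,-20,0,0,0,60],[0,0,-40,0,0,0,60],[0,0,-65,0,0,0,0],[0,0,-90,0,0,0,0],[0,0,-110,0,0,0,0],[0,0,-120,0,0,0,0],[0,0,-125,0,0,0,0],[0,0,-125,0,0,0,0],[0,0,-125,0,0,0,0]]' 30
python3 - <<'E'
from h import *
from station import viewer
s,c,W,P=look('yellow','w13',(457,-121)); tray(c,W,'yellow')
d=viewer.read_camera("top")
for col in RNG:
    for b in blobs(d["pixels"],col):
        w=rays(b,d["mtx"],d["pose"],.02); print(col,b.mean(0).round(),(w[:,:2].mean(0)*1000).round())
cv2.imwrite("pics/end.png",cv2.resize(viewer.read_camera("scene")["pixels"],None,fx=1.5,fy=1.5))
E
```

```text
t: 21.8
position: [0.4521, -0.1206, -0.0231]
tool_rot: [-180.0, 0.0, 179.8]
force: [0.9, 0.6, -1.2]
opening: 0.0581
finger_force: 30.0
t: 22.3
position: [0.4519, -0.1206, -0.0234]
tool_rot: [180.0, 0.0, 179.8]
force: [-0.2, 0.0, 0.1]
opening: 0.0698
finger_force: 0.0
t: 23.13
position: [0.4514, -0.1204, 0.1013]
tool_rot: [180.0, -0.0, 179.8]
force: [-0.8, -0.2, -0.1]
opening: 0.0912
finger_force: 0.0
bench z 236.0 base z 27.6 teeth z 40.5
rect [ 457.2 -120. ] [57.9 96.1] 89.1 teeth c [ 455.4 -120. ] flat c [ 450.2 -120.7]
tray yellow [252. 189.] [ 457.2 -121.1] [105.1  95. ] 89.4
blue [196. 220.] [454. 131.]
blue [403. 197.] [ 529. -398.]
yellow [303. 236.] [ 421. -140.]
yellow [327. 120.] [ 732. -204.]
green [131. 258.] [354. 288.]
```

View pics/end.png

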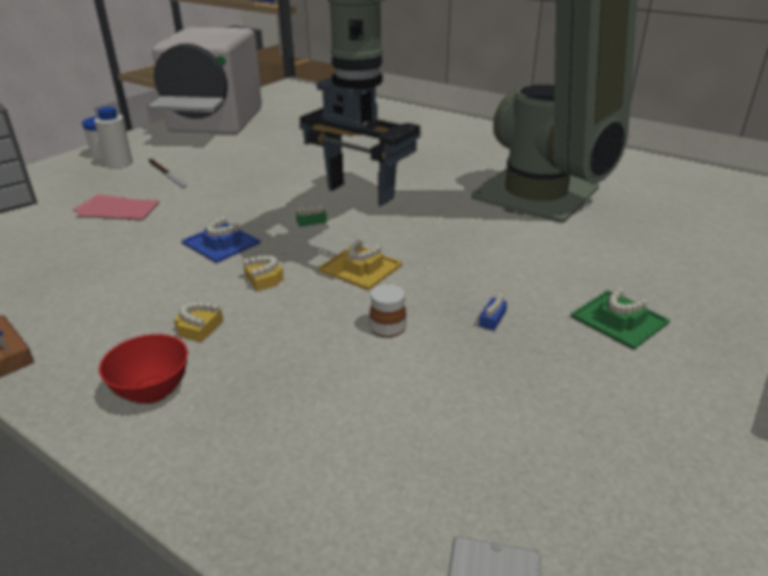

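All three full arches stand flat and teeth up in the trays of their own colour: blue (222,237), yellow (363,258) and green (622,308). The half-arch models, jar and look-alikes haven't moved, and the gripper is clear.

```bash
python3 -c "
from station import arm
print(arm.job_done())"
```

```text
the job is handed in; nothing more can be done
None
```

I put the green, blue and yellow full-arch models teeth up in their own trays, all within about 2 mm of centre, and handed in the job at about 23 s; I didn't move anything else.

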